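# Hook the supply tray out from under the craft riser

### The job

The supply tray has been pushed deep under the white riser: with the hooked rod, feel for the tray's pull ring under the ledge, catch it and gently draw the tray out by about 8 cm, so that its ring stands in the open. Do not touch the tray with the gripper itself, and never push or pull on tray or riser with more than 15 N. Then unhook, leave the tray out and lay the rod back down on the cork mat, setting it down rather than dropping it; leave the pen cup, tape roll and glue pot where they are.

Things in the scene. Friction and masses are not known exactly. Their poses are not given: they have to be found in the camera images.
- riser: White fixed shelf riser, 270 deep (x) x 350 wide (y) x 103 mm high, open only at its front (-x side). Origin: on the table under the middle of the front edge of its top board (the ledge); x points into the opening, y left, z up. Underside of the ledge 85 mm over the table; 330 mm between the side walls. A blue-fronted tray stands hidden beneath; its exact place is not measured and must be felt.
- opening (a point): Middle of the riser's opening, at the ledge's front edge, 45 mm over the table; axes as the riser. The tray's flat front face (240 mm wide, 8 to 78 mm over the table) is 45 to 85 mm behind it; the tray's middle within 40 mm left or right of it. Mid-face sits the ring: a U loop of 7 mm round bar in an upright plane, its upright bar (20 to 70 mm over the table) 25 mm (axis) before the face.
- tray (a joint): How far the tray has been drawn out (m): 0 at the start, grows as it slides out along the riser's -x; end stop at 0.13. At 0 it rests on a rigid stop; drawing takes about 4 to 6 N and it stays where left. Its yellow ring has one level bar to the face at its top and its bottom, and is open to left and right: a hook enters sideways, 21 mm free between upright bar and face, 43 mm free in height.
- rod_mid (a point): Centre of the hooked rod's wooden handle, 90 long (x) x 24 wide (y, grip across it) x 30 mm high; 0.12 to 0.19 kg. x points to the hook, z up. An 8 mm steel rod runs on along +x at this height; its axis bends at x = 150 mm to the left (+y), runs to y = 24 and slants back to its end at x = 145, y = 30 mm (4 mm radius all round). Starts lying on the mat, handle centre 19 mm over the table.
- mat: Fixed cork mat, 260 (x) x 100 (y) x 4 mm thick; origin at the centre of its underside. The rod starts on it pointing along the mat's x, its handle's centre about 50 mm from the mat's centre towards -x. Mat and pen cup may change sides.
- pen_cup: White cup, 76 mm across and 85 mm high, with pens up to 140 mm; origin at the centre of its underside. Leave alone.
- tape_roll: Green tape roll 90 mm across, 24 mm high, lying on the riser's top; origin at the centre of its underside. Leave alone.
- glue_pot: White pot with orange cap, 56 mm across, 70 mm high, on the riser's top; origin at the centre of its underside. Leave alone.
Not all that is in view belongs to the job. Of the things that look like the part that bears rod_mid, take the one that is farthest to the robot's right at the start.

How it is judged:
On the way, in this order (a step that is already met when the one before it is completed fails the run):
1. the rod is lifted off its mat (height (world z) of rod_mid above 0.035 m), for 0.1 s.
2. the tray is drawn out by at least 70 mm (value of joint tray above 0.07 m), for 0.1 s.
3. the rod is set down on the mat while still held (horizontal distance between rod_mid and mat below 0.09 m and height (world z) of rod_mid below 0.025 m and angle between rod_mid's own z axis and vertical below 0.15 rad and contact force between the fingers and rod above 0.5 N), for 0.1 s.
At the end, for the whole second after the job is handed in: The tray stays drawn out by at least 70 mm, and the rod lies flat and at rest on the cork mat, its handle's centre within 90 mm of the mat's centre (value of joint tray above 0.07 m and linear speed of rod below 0.02 m/s and horizontal distance between rod_mid and mat below 0.09 m and height (world z) of rod_mid below 0.025 m and angle between rod_mid's own z axis and vertical below 0.15 rad); the robot touches nothing.
It fails at once if the rod was forced against the tray or its ring (more than 15 N) (contact force between rod and tray above 15 N).
It fails at once if the rod was forced against the riser (more than 15 N) (contact force between rod and riser above 15 N).
It fails at once if the gripper or arm itself touched the tray or its ring (contact force between any of the fingers, the arm and tray above 0.5 N).
It fails at once if the gripper or arm pushed against the riser (more than 15 N) (contact force between any of the fingers, the arm and riser above 15 N).
It fails at once if the pen cup, tape roll or glue pot was moved by more than 20 mm or knocked over ((distance of pen_cup from where it was at the start of the episode above 0.02 m or angle between pen_cup's own z axis and vertical above 0.5 rad) or (distance of tape_roll from where it was at the start of the episode above 0.02 m or angle between tape_roll's own z axis and vertical above 0.5 rad) or (distance of glue_pot from where it was at the start of the episode above 0.02 m or angle between glue_pot's own z axis and vertical above 0.5 rad)).
It also fails if it takes over 72 s, if anything falls off the work surface, if the arm or the gripper's body presses on something with over 40 N, if the wrist force passes 120 N, or if a joint passes its speed limit or range.

### The arm

A 6-joint arm with a two-finger parallel gripper is mounted at the origin on the work surface. World frame = base frame: x ahead of the robot, y to its left, z up, the work surface at z = 0. Lengths are in m, angles in rad, forces in N, time in s.
With the tool pointing down it reaches from about 0.425 to 1.125 m from the base axis. Payload 14.9 kg.
Tool frame: the origin (TCP) lies at the very end of the fingers, on their centre line; the grasp point (between the pads) lies 19 mm behind it; z points along the fingers, x is the direction in which the jaws open and shut, and the axes are right-handed (so a half turn about z gives the same grasp; the last joint's range is limited). The gripper opens to 91 mm and grips with 3 to 60 N. Pads are 32 mm wide; open, the fingers measure 118 mm over their backs; the gripper's body (76 mm by 178 mm) begins 60 mm behind the grasp point.
Start: joints at [1.172, 0.379, 1.734, -0, 1.028, -0.033], TCP at [0.25, 0.654, 0.193] pointing down, gripper open.
Joint ranges: [-2.77, 2.77], [-0.74, 2.19], [0, 2.66], [-1.06, 4.2], [0.31, 2.87], [-3.08, 3.08]. Speed limits (rad/s): [1.89, 1.89, 2.39, 3.14, 3.14, 3.14].

### API

Orientations are given as a unit quaternion [w, x, y, z].
In Python, from workcell import r gives the robot as it stands. The module is installed in compiled form; this text tells all that it offers.
- The arm moves only by the tool send_rows, never from a script. Its argument "plan" is a list of rows, each a list of 6 numbers: the shift along the tool's x, y, z in cm, then the turn, a rotation vector about the tool's x, y, z in degrees. In form: [[x, y, z, wx, wy, wz], ...]. A call has exactly 5 rows; each row is the pose to reach, as a shift and turn from the pose commanded when the call began, along the tool's axes at that moment; what a row does not reach only later rows make up. A row lasts 1/10 s, in which the tool goes at most 50 mm and 8.59 degrees, less where a joint would pass 70% of its speed; a pose out of reach is approached as far as the arm can. A call with a gripper value outside its range is refused whole. "claw" is the closure, from -1 (fully open) to 1 (shut), set as the call begins (left out, the last holds). The fingers move at their own pace and stop on an object; "force" is the grip in N (left out, the last holds). Time passes only in rows, so rows that repeat a pose let the fingers close, or fill a call up. It gives the time, the measured TCP pose, the force and the opening at its end, in the units of the state.
- r.read_state(): the state, without advancing time (a new reading comes with each control period).
- r.camera(name): name is "side" or "top"; returns the picture (400x640x3 uint8, blue, green, red); there is no depth.
- r.camera_info(name): a dict with "vfov" (degrees; the focal length in pixels is half the picture's height over the tangent of half this angle, whatever the lens; pixels are square), "cx", "cy" (the principal point, pixels), "cam_to_world" (4x4, takes a point from camera to world coordinates). Camera axes: x right, y up, looking along -z (the intrinsics and any distortion apply to the point x, -y, -z); pixel columns grow to the right and rows downward; lengths in m; the calibration is good to about 2 mm. A picture is of the moment at which its call begins. camera_info takes no time and is no camera call.
- r.sign_off(): hands the job in, once; it reports no verdict.
The state is a dict: "time": time; "joint_pos": joint angles; "qvel": joint speeds; "joint_torque": joint torques, N m; "tool_pos": TCP position; "eef_rot": TCP orientation; "contact_force": force on the tool from outside, world axes, zero at the start; "ft_torque": the same for the moment, N m; "width": finger opening in m.
Only numpy, scipy, OpenCV 4.12 (cv2) and the standard library are available. Lean on these libraries where they do the work, as an engineer would, in place of code of your own. Each camera call takes 0.05 s, during which the arm holds its last target.

## Working session

There is one attempt and no reset: what is moved stays moved. The work goes in short steps, Python scripts to look and compute and a tool call to move; the robot and the scene stay as the last step left them, time stands still between calls to the robot, and variables do not carry over. Pictures are saved under pics/ and viewed, and the job is handed in when it is done.

Besides the shell and the picture viewer there is one more tool, called after ">>>" as name(argument=value, ...), one argument or row to a line, values as JSON. send_rows: Moves the arm, as the interface text tells. Its arguments: {"type":"object","properties":{"plan":{"type":"array","items":{"type":"array","items":{"type":"number"}}},"claw":{"type":"number"},"force":{"type":"number"}},"required":["plan"]}

```bash
mkdir -p pics; ls
python3 - <<'E'
from workcell import r
import cv2,numpy as np
np.set_printoptions(precision=4,suppress=True)
print(r.read_state())
for n in("side","top"):
    cv2.imwrite(f"pics/{n}0.png",r.camera(n)); i=r.camera_info(n); print(n,i)
E
```

```text
pics
{'time': 0.0, 'joint_pos': array([ 1.1717,  0.3794,  1.7348,  0.    ,  1.0285, -0.0333]), 'qvel': array([ 0.0017,  0.0004, -0.0008, -0.001 , -0.0007, -0.0014]), 'joint_torque': array([  0.0028, -76.3759, -43.4374,   0.0651,   0.0423,  -0.0001]), 'tool_pos': array([0.2502, 0.6533, 0.1925]), 'eef_rot': array([ 0.0003,  0.8239,  0.5667, -0.0005]), 'contact_force': array([ 0.1437,  0.116 , -0.2285]), 'ft_torque': array([ 0.0036, -0.0349,  0.0119]), 'width': 0.09122181911316873}
side {'vfov': 43.35213101128767, 'cx': 310.5173636224347, 'cy': 193.06077438702934, 'cam_to_world': array([[ 0.8755,  0.2178, -0.4314,  0.0266],
       [-0.4832,  0.4054, -0.776 , -0.9408],
       [ 0.0059,  0.8878,  0.4602,  0.6572],
       [ 0.    ,  0.    ,  0.    ,  1.    ]])}
top {'vfov': 42.38377489315629, 'cx': 315.24813313779254, 'cy': 206.2864660753368, 'cam_to_world': array([[-0.014 ,  0.9806, -0.1957,  0.3249],
       [-0.9996, -0.0184, -0.0208, -0.0115],
       [-0.024 ,  0.1953,  0.9804,  1.2925],
       [ 0.    ,  0.    ,  0.    ,  1.    ]])}
```

View pics/side0.png

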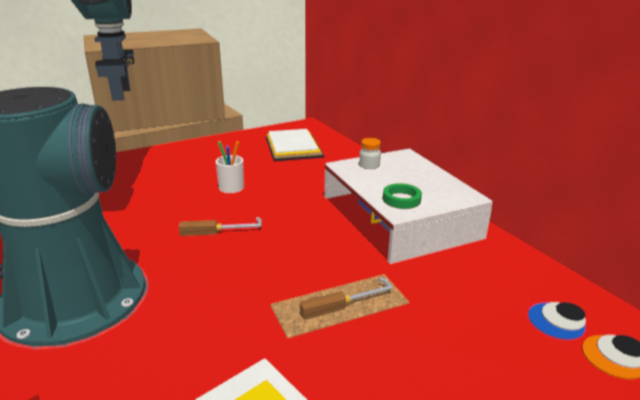

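View pics/top0.png

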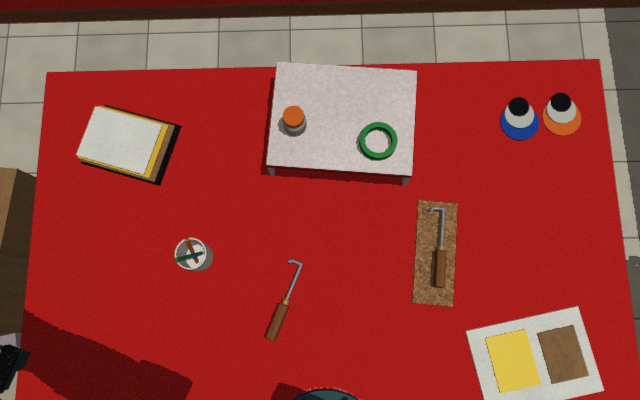

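The side view shows the rod on its mat at about (340,300), and a bit of yellow ring and blue face under the ledge at (375,217). The top view shows the target rod on the mat at (440,245) (farthest right), and the riser with its front edge at row ~170. I'll measure next.

```bash
cat > h.py <<'E'
import cv2,numpy as np
np.set_printoptions(precision=4,suppress=True)
from workcell import r
I={n:r.camera_info(n) for n in("side","top")}
def ray(n,u,v):
    i=I[n]; f=200/np.tan(np.radians(i["vfov"]/2)); M=i["cam_to_world"]
    d=M[:3,:3]@np.array([(u-i["cx"])/f,-(v-i["cy"])/f,-1.]); return M[:3,3],d/np.linalg.norm(d)
def plane(n,u,v,z):
    o,d=ray(n,u,v); return o+d*(z-o[2])/d[2]
def tri(a,b):
    o1,d1=ray("side",*a); o2,d2=ray("top",*b)
    t=np.linalg.lstsq(np.c_[d1,-d2],o2-o1,rcond=None)[0]
    p,q=o1+t[0]*d1,o2+t[1]*d2; return (p+q)/2,np.linalg.norm(p-q)*1000
def proj(n,P):
    i=I[n]; f=200/np.tan(np.radians(i["vfov"]/2)); M=i["cam_to_world"]
    c=M[:3,:3].T@(np.array(P)-M[:3,3]); return i["cx"]+f*c[0]/-c[2], i["cy"]-f*c[1]/-c[2]
E
python3 - <<'E'
import cv2
s=cv2.imread("pics/side0.png");t=cv2.imread("pics/top0.png")
def crop(im,x,y,w,h,k,n): cv2.imwrite(n,cv2.resize(im[y:y+h,x:x+w],None,fx=k,fy=k,interpolation=cv2.INTER_CUBIC))
crop(s,265,265,150,80,5,"pics/c1.png");crop(t,400,195,75,115,5,"pics/c2.png")
crop(s,315,130,180,140,4,"pics/c3.png");crop(t,260,55,165,130,4,"pics/c4.png")
E
```

```text
(no output)
```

View pics/c1.png

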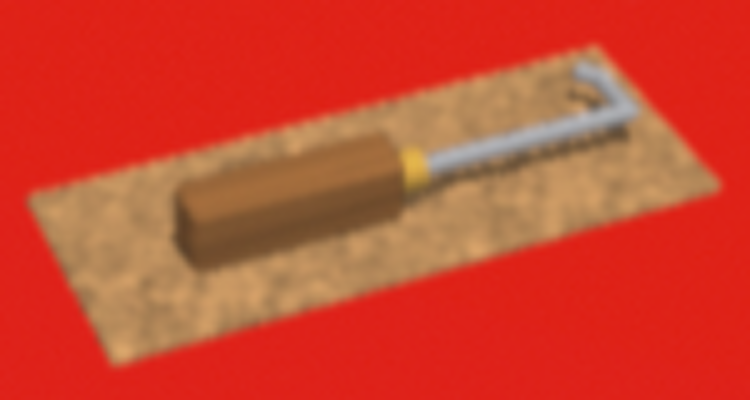

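View pics/c2.png

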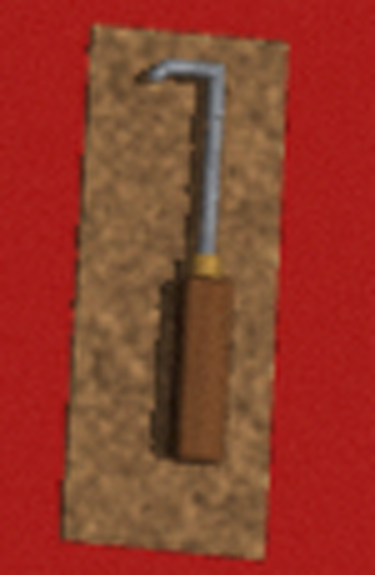

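View pics/c3.png

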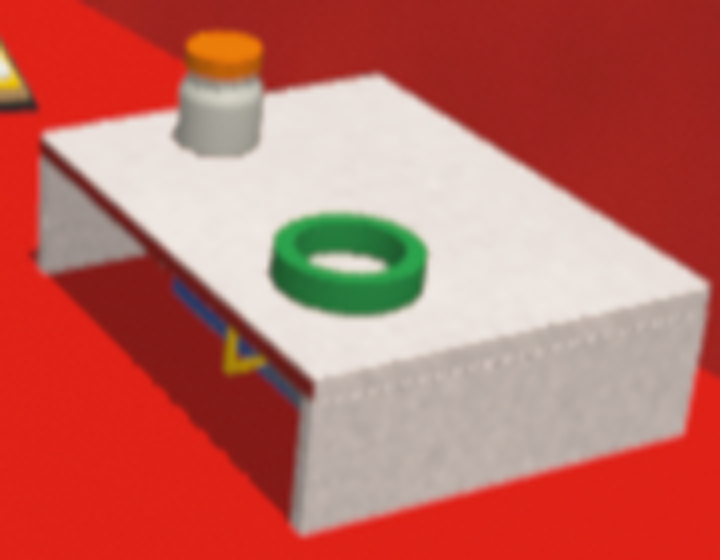

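View pics/c4.png

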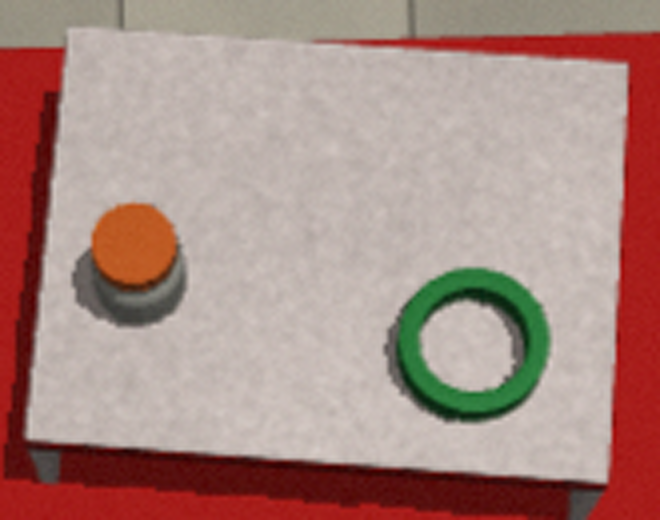

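The crops show mat corners, handle outline and ferrule, riser top corners, and the lower ring corner at c3 (238,365). I'll compute positions from these.

```bash
cat >> h.py <<'E'
def cs(X,Y,k,x0,y0): return ((X+.5)/k-.5+x0,(Y+.5)/k-.5+y0)
E
python3 - <<'E'
from h import *
c1=lambda X,Y:cs(X,Y,5,265,265);c2=lambda X,Y:cs(X,Y,5,400,195)
c3=lambda X,Y:cs(X,Y,4,315,130);c4=lambda X,Y:cs(X,Y,4,260,55)
print("mat tri")
S=[(28,195),(600,44),(722,186),(114,366)];T=[(95,26),(288,42),(265,558),(63,540)]
# side: left corner=back-left(+y,-x); top-right=+x+y; right=+x-y; bottom=-x-y
pairs=[(S[0],T[3]),(S[1],T[0]),(S[2],T[1]),(S[3],T[2])]
m=[]
for a,b in pairs:
    p=tri(c1(*a),c2(*b)); print(p, plane("side",*c1(*a),.004),plane("top",*c2(*b),.004)); m.append(p[0])
m=np.array(m); print("mat c",m.mean(0)); d=(m[1]+m[2]-m[0]-m[3])/2;w=(m[0]+m[1]-m[2]-m[3])/2
print("len",np.linalg.norm(d[:2]),np.linalg.norm(w[:2]),"yaw",np.degrees(np.arctan2(d[1],d[0])),np.degrees(np.arctan2(-w[0],w[1])))
print("handle")
# top face corners: side: (178,185) -x+y ; (388,133)+x+y ; (402,162) +x-y ;(200,210)? -x-y
S=[(178,184),(386,133),(404,160),(200,212)];T=[(175,460),(189,277),(236,277),(222,462)]
for a,b in zip(S,T): print(tri(c1(*a),c2(*b)),plane("side",*c1(*a),.034),plane("top",*c2(*b),.034))
print("bend/tip"); print(tri(c1(630,107),c2(220,68)),tri(c1(584,70),c2(150,77)))
print("ferrule",tri(c1(428,165),c2(207,258)))
print("riser")
S=[(42,138),(380,74),(709,288),(314,383)];T=[(28,439),(67,29),(629,63),(607,484)]
R=[]
for a,b in zip(S,T):
    p=tri(c3(*a),c4(*b)); R.append(p[0]); print(p,plane("side",*c3(*a),.103),plane("top",*c4(*b),.103))
R=np.array(R); d=(R[1]+R[2]-R[0]-R[3])/2;w=(R[0]+R[1]-R[2]-R[3])/2
print("len",np.linalg.norm(d[:2]),np.linalg.norm(w[:2]),"yaw",np.degrees(np.arctan2(d[1],d[0])),np.degrees(np.arctan2(-w[0],w[1])))
print("origin",(R[0]+R[3])/2, R.mean(0)-d/2)
print("ring corner z=.02",plane("side",*c3(238,365),.02),"outer .0165",plane("side",*c3(236,373),.0165))
print("face line under ledge etc")
E
```

```text
mat tri
(array([ 0.338 , -0.2181,  0.0042]), np.float64(1.2467662133571402)) [ 0.3387 -0.218   0.004 ] [ 0.3374 -0.2179  0.004 ]
(array([ 0.5945, -0.2473,  0.0061]), np.float64(2.3184785140041337)) [ 0.5976 -0.2453  0.004 ] [ 0.5939 -0.2471  0.004 ]
(array([ 0.5842, -0.3444,  0.0034]), np.float64(0.7884601551409688)) [ 0.5842 -0.345   0.004 ] [ 0.5838 -0.344   0.004 ]
(array([ 0.3275, -0.3163,  0.0012]), np.float64(0.1868829463096476)) [ 0.3263 -0.3189  0.004 ] [ 0.3274 -0.3156  0.004 ]
mat c [ 0.4611 -0.2815  0.0037]
len 0.25819958936258247 0.09815770084088508 yaw -6.374157455018209 -6.081250177251904
handle
(array([ 0.3762, -0.2698,  0.032 ]), np.float64(4.3349364451867)) [ 0.3772 -0.2726  0.034 ] [ 0.3741 -0.2686  0.034 ]
(array([ 0.4634, -0.2816,  0.0317]), np.float64(2.4657822408696126)) [ 0.463  -0.2843  0.034 ] [ 0.462  -0.2805  0.034 ]
(array([ 0.4607, -0.3027,  0.0349]), np.float64(1.8132674514875673)) [ 0.4604 -0.3016  0.034 ] [ 0.4616 -0.3033  0.034 ]
(array([ 0.3745, -0.2914,  0.0351]), np.float64(3.662307152392391)) [ 0.3769 -0.2908  0.034 ] [ 0.3728 -0.2909  0.034 ]
ben
[... 242 characters left out ...]
0.1295, 0.0997]), np.float64(1.4612716925266223)) [0.6625 0.1232 0.103 ] [0.6669 0.1288 0.103 ]
(array([0.9332, 0.1047, 0.1032]), np.float64(3.6698887162577325)) [0.9361 0.1055 0.103 ] [0.9315 0.1056 0.103 ]
(array([ 0.9001, -0.2421,  0.1014]), np.float64(0.8998340173225052)) [ 0.897  -0.2441  0.103 ] [ 0.8998 -0.2421  0.103 ]
(array([ 0.6332, -0.2158,  0.099 ]), np.float64(0.1511393263025287)) [ 0.6289 -0.221   0.103 ] [ 0.6321 -0.2151  0.103 ]
len 0.2677556385309319 0.3476830738025842 yaw -5.473710470478512 -5.534028254377669
origin [ 0.6501 -0.0431  0.0994] [ 0.6501 -0.0431  0.0994]
ring corner z=.02 [ 0.6907 -0.0732  0.02  ] outer .0165 [ 0.6875 -0.0759  0.0165]
face line under ledge etc
```

Heights come out consistent: mat about 4 mm, handle top about 33 mm, riser about 100–103 mm. The handle centre is about (0.419,-0.286) with yaw -7°. The riser is at (0.650,-0.043) with yaw -5.5°. The ring's upright bar is about x_r=43, y_r=-26 mm, inside the stated ranges. I'll write a row-planning helper and move to the rod.

```bash
cat >> h.py <<'E'
from scipy.spatial.transform import Rotation as Rn
def Rt(yaw): # tool x at yaw deg, tool z down
    c,s=np.cos(np.radians(yaw)),np.sin(np.radians(yaw)); return np.array([[c,s,0],[s,-c,0],[0,0,-1.]])
def row(P,yaw):
    s=r.read_state(); q=s["eef_rot"]; R=Rn.from_quat([q[1],q[2],q[3],q[0]]).as_matrix()
    d=R.T@(np.array(P)-s["tool_pos"])*100; w=np.degrees(Rn.from_matrix(R.T@Rt(yaw)).as_rotvec())
    print("t",s["time"],"pos",s["tool_pos"],"F",s["contact_force"],"w",s["width"],"\n row",np.round(d,2),np.round(w,2),"dist cm",np.linalg.norm(d))
RO=np.array([.650,-.043]); ry=np.radians(-5.5); EX=np.array([np.cos(ry),np.sin(ry)]); EY=np.array([-np.sin(ry),np.cos(ry)])
def rz(x,y,z): return np.r_[RO+x/1000*EX+y/1000*EY,z/1000]
def inr(P): d=np.array(P)[:2]-RO; return d@EX*1000,d@EY*1000
E
python3 -c "
from h import *
row((.55,.15,.26),83)"
```

```text
t 0.1 pos [0.2502 0.6534 0.1926] F [ 0.2178  0.2966 -0.6247] w 0.09098790419862618 
 row [-36.29  46.    -6.71] [ -0.01   0.05 -13.96] dist cm 58.97205218295496
```

>>> send_rows(
  plan=[
    [-3,3.8,-1,0,0,-2],
    [-6,7.6,-2,0,0,-4],
    [-9,11.4,-3,0,0,-6],
    [-12,15.2,-4,0,0,-8],
    [-15,19,-5,0,0,-10],
  ],
  claw=-1,
  force=15,
)

```text
time: 0.6
tool_pos: [0.3746, 0.4438, 0.2433]
eef_rot: [0.0, 0.771, 0.637, -0.0]
contact_force: [0.8, -0.3, -0.0]
width: 0.091
```

```bash
python3 -c "
from h import *
row((.55,.15,.26),83)"
```

```text
t 0.6 pos [0.3746 0.4438 0.2433] F [ 0.8035 -0.2799 -0.0275] w 0.09103951470456899 
 row [-25.55  22.76  -1.67] [-0.01  0.02 -3.86] dist cm 34.257068890778065
```

>>> send_rows(
  plan=[
    [-3.5,3,0,0,0,-1],
    [-7,6,0,0,0,-2],
    [-10.5,9,0,0,0,-3],
    [-14,12,0,0,0,-3.5],
    [-17.5,15,0,0,0,-3.9],
  ],
)

```text
time: 1.1
tool_pos: [0.4886, 0.2435, 0.2431]
eef_rot: [-0.0, 0.749, 0.662, -0.0]
contact_force: [1.1, 0.3, -0.9]
width: 0.0911
```

```bash
python3 -c "
from h import *
row((.419,-.2864,.16),83)"
```

```text
t 1.1 pos [0.4886 0.2435 0.2431] F [ 1.1267  0.3153 -0.8826] w 0.09109265192746954 
 row [-53.44  -0.42   8.31] [-0.    0.   -0.03] dist cm 54.0875774838953
```

>>> send_rows(
  plan=[
    [-4.7,0.5,0,0,0,0],
    [-9.4,1,0,0,0,0],
    [-14.1,1.2,0,0,0,0],
    [-18.8,1.2,0,0,0,0],
    [-23.5,1,0,0,0,0],
  ],
)

```text
time: 1.6
tool_pos: [0.4686, 0.0092, 0.2431]
eef_rot: [0.0, 0.749, 0.662, 0.0]
contact_force: [0.6, -0.2, -0.8]
width: 0.0912
```

>>> send_rows(
  plan=[
    [-4.7,0,0.5,0,0,0],
    [-9.4,-0.3,1.5,0,0,0],
    [-14.1,-0.6,3,0,0,0],
    [-18.8,-1,4.5,0,0,0],
    [-23.5,-1.3,6,0,0,0],
  ],
)

```text
time: 2.1
tool_pos: [0.4265, -0.2225, 0.1827]
eef_rot: [0.0, 0.749, 0.662, 0.0]
contact_force: [1.4, -0.6, -0.1]
width: 0.0911
```

```bash
python3 -c "
from h import *
row((.4187,-.2864,.16),83)"
```

```text
t 2.1 pos [ 0.4265 -0.2225  0.1827] F [ 1.4073 -0.6342 -0.083 ] w 0.09110304928456237 
 row [-6.44  0.01  2.27] [ 0.02  0.01 -0.07] dist cm 6.8226106988594015
```

>>> send_rows(
  plan=[
    [-3.2,0,1.5,0,0,0],
    [-6.4,0,3.5,0,0,0],
    [-6.4,0,6.5,0,0,0],
    [-6.4,0,9.5,0,0,0],
    [-6.4,0,11.5,0,0,0],
  ],
)

```text
time: 2.6
tool_pos: [0.4185, -0.2839, 0.0661]
eef_rot: [-0.001, 0.75, 0.662, -0.0]
contact_force: [0.1, -0.5, 0.8]
width: 0.091
```

Run:
```python
from h import *
row((.4187,-.2864,.008),83)
s=r.camera("side");t=r.camera("top")
def crop(im,x,y,w,h,k): return cv2.resize(im[y:y+h,x:x+w],None,fx=k,fy=k,interpolation=cv2.INTER_CUBIC)
cv2.imwrite("pics/g1.png",crop(s,250,170,200,170,4))
cv2.imwrite("pics/g2.png",crop(t,370,190,130,125,4))
```

```text
t 2.6 pos [ 0.4185 -0.2839  0.0661] F [ 0.0711 -0.5199  0.8066] w 0.0910437546562054 
 row [-0.25  0.06  5.81] [-0.1  -0.06 -0.1 ] dist cm 5.814937444503898
```

View pics/g1.png

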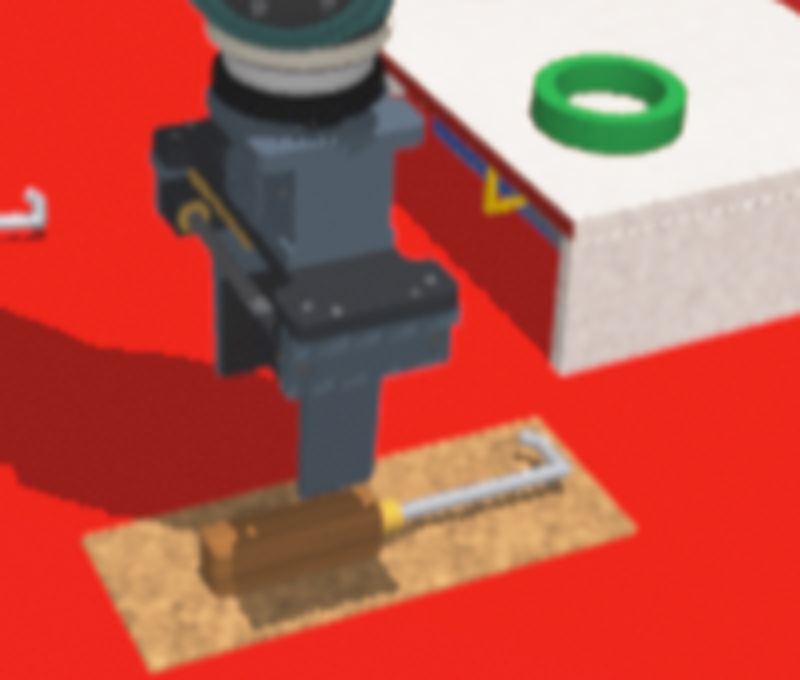

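View pics/g2.png

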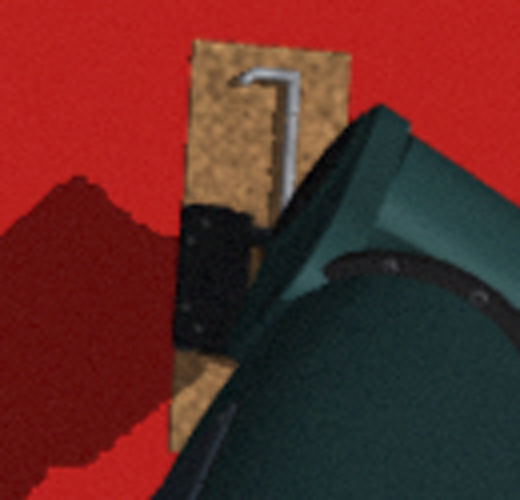

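The gripper straddles the handle: the near finger is on the -y side at (340,440) in the crop, and the mat is clear around it. Descending.

>>> send_rows(
  plan=[
    [-0.2,0,2,0,0,0],
    [-0.25,0,4,0,0,0],
    [-0.25,0,5.3,0,0,0],
    [-0.25,0,5.7,0,0,0],
    [-0.25,0,5.7,0,0,0],
  ],
)

```text
time: 3.2
tool_pos: [0.4194, -0.2867, 0.0114]
eef_rot: [-0.0, 0.749, 0.662, -0.0]
contact_force: [0.7, 0.2, 0.1]
width: 0.091
```

```bash
python3 -c "
from h import *
row((.4187,-.2864,.008),83)"
```

```text
t 3.2 pos [ 0.4194 -0.2867  0.0114] F [0.7299 0.2448 0.148 ] w 0.09104714567049002 
 row [ 0.02 -0.07  0.34] [-0.01 -0.01 -0.05] dist cm 0.3429935524495143
```

>>> send_rows(
  plan=[
    [0,0,0.35,0,0,0],
    [0,0,0.35,0,0,0],
    [0,0,0.35,0,0,0],
    [0,0,0.35,0,0,0],
    [0,0,0.35,0,0,0],
  ],
  claw=1,
  force=30,
)

```text
time: 3.7
tool_pos: [0.4194, -0.2868, 0.0079]
eef_rot: [0.0, 0.749, 0.662, 0.0]
contact_force: [0.1, 0.1, -0.4]
width: 0.054
```

>>> send_rows(
  plan=[
    [0,0,0,0,0,0],
    [0,0,0,0,0,0],
    [0,0,0,0,0,0],
    [0,0,0,0,0,0],
    [0,0,0,0,0,0],
  ],
)

```text
time: 4.2
tool_pos: [0.4192, -0.2867, 0.0076]
eef_rot: [-0.0, 0.749, 0.662, -0.0]
contact_force: [-0.7, 0.1, 0.8]
width: 0.0235
```

```bash
python3 -c "
from h import *
row((.4187,-.2864,.09),83)"
```

```text
t 4.2 pos [ 0.4192 -0.2867  0.0076] F [-0.6684  0.0893  0.833 ] w 0.023487979511826695 
 row [ 0.02 -0.06 -8.24] [-0.   -0.   -0.06] dist cm 8.238457782242051
```

>>> send_rows(
  plan=[
    [0,0,-1,0,0,0],
    [0,0,-3,0,0,0],
    [0,0,-6,0,0,0],
    [0,0,-9,0,0,0],
    [0,0,-10,0,0,0],
  ],
)

```text
time: 4.7
tool_pos: [0.4204, -0.2875, 0.1106]
eef_rot: [0.002, 0.749, 0.662, 0.0]
contact_force: [0.6, -0.2, -2.6]
width: 0.0239
```

>>> send_rows(
  plan=[
    [0,0,0,0,0,0],
    [0,0,0,0,0,0],
    [0,0,0,0,0,0],
    [0,0,0,0,0,0],
    [0,0,0,0,0,0],
  ],
)

```text
time: 5.2
tool_pos: [0.4189, -0.2864, 0.1068]
eef_rot: [-0.001, 0.749, 0.662, -0.0]
contact_force: [-0.4, -0.6, -2.0]
width: 0.0234
```

Run:
```python
from h import *
row((.4187,-.2864,.09),83)
s=r.camera("side");t=r.camera("top")
def crop(im,x,y,w,h,k): return cv2.resize(im[y:y+h,x:x+w],None,fx=k,fy=k,interpolation=cv2.INTER_CUBIC)
cv2.imwrite("pics/l1.png",crop(s,280,190,160,120,5))
cv2.imwrite("pics/l2.png",crop(t,390,180,100,110,5))
```

```text
t 5.2 pos [ 0.4189 -0.2864  0.1068] F [-0.3692 -0.6425 -1.9918] w 0.023395872508901964 
 row [ 0.   -0.02  1.68] [-0.07 -0.04 -0.05] dist cm 1.6840453452774886
```

View pics/l1.png

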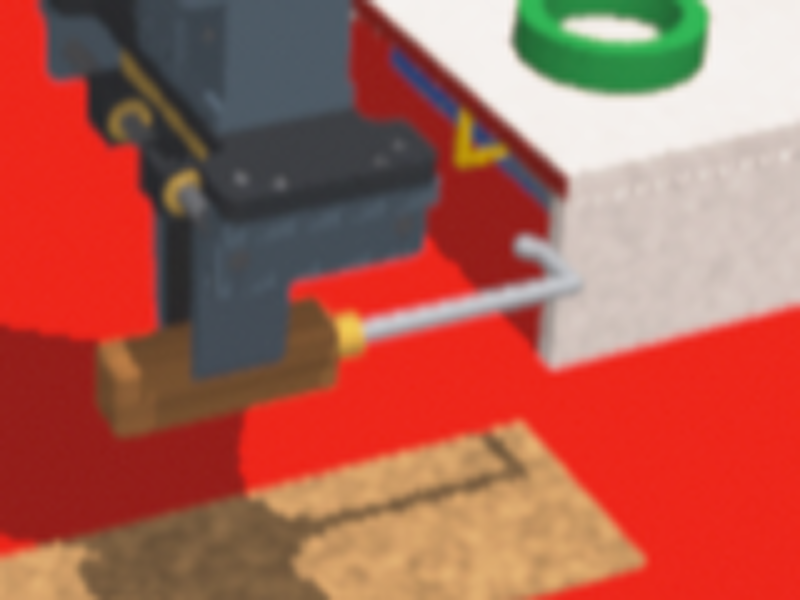

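View pics/l2.png

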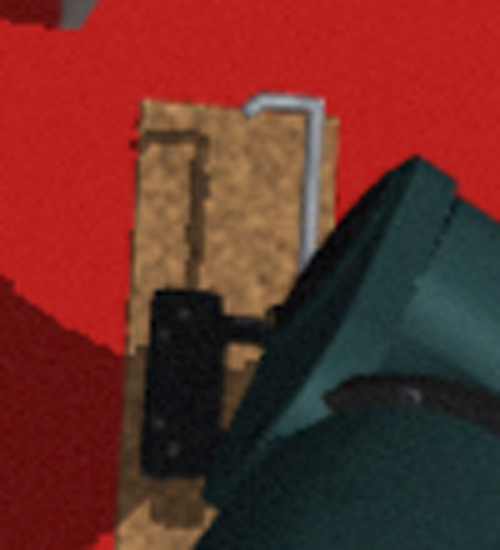

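Run:
```python
from h import *
c1=lambda X,Y:cs(X,Y,5,280,190);c2=lambda X,Y:cs(X,Y,5,390,180)
b=tri(c1(570,284),c2(317,105));t=tri(c1(523,243),c2(251,108));print(b,t)
print("shaft pt",tri(c1(365,331),c2(305,262)))
for P in (b[0],t[0]):
    d=P[:2]-np.array([.4189,-.2864]); a=np.radians(-7); print(d@[np.cos(a),np.sin(a)],d@[-np.sin(a),np.cos(a)],np.degrees(np.arctan2(d[1],d[0])))
print(plane("top",*c2(317,105),.118),plane("top",*c2(305,262),.118))
```

```text
(array([ 0.5659, -0.3048,  0.1183]), np.float64(1.653591869061624)) (array([ 0.5652, -0.2743,  0.12  ]), np.float64(0.6430459180181091))
shaft pt (array([ 0.4872, -0.2921,  0.116 ]), np.float64(14.495177457183994))
0.14814364975297523 -0.00035505263412710403 -7.137319274393457
0.14369320373393624 0.029857452693593384 4.738236616763804
[ 0.5667 -0.3053  0.118 ] [ 0.4936 -0.295   0.118 ]
```

Two-view check of the held rod: bend 148 mm ahead of the TCP, tip 30 mm to the left, height 118 mm as expected. The rod is level and straight. Next is the staging pose before the opening.

```bash
python3 -c "
from h import *
print(rz(-180,-74,33.6));row(rz(-180,-74,80),84.5)"
```

```text
[ 0.4637 -0.0994  0.0336]
t 5.3 pos [ 0.4191 -0.2866  0.1072] F [-0.64   -0.5953 -1.7629] w 0.02337410711952337 
 row [19.13  2.13  2.72] [-0.04 -0.02 -1.56] dist cm 19.43648950729279
```

>>> send_rows(
  plan=[
    [3,0.3,0,0,0,-0.3],
    [7,0.8,0,0,0,-0.6],
    [11.5,1.3,0,0,0,-1],
    [16,1.8,1,0,0,-1.5],
    [19.1,2.1,2.7,0,0,-1.55],
  ],
)

```text
time: 5.8
tool_pos: [0.4646, -0.0978, 0.0812]
eef_rot: [0.001, 0.74, 0.673, 0.001]
contact_force: [0.2, -0.1, -1.8]
width: 0.0237
```

>>> send_rows(
  plan=[
    [0,0,1,0,0,0],
    [0,0,3,0,0,0],
    [0,0,4,0,0,0],
    [0,0,4.6,0,0,0],
    [0,0,4.6,0,0,0],
  ],
)

```text
time: 6.3
tool_pos: [0.4632, -0.1001, 0.0342]
eef_rot: [-0.0, 0.741, 0.672, -0.0]
contact_force: [-0.6, -0.1, -2.0]
width: 0.0235
```

Run:
```python
from h import *
row(rz(-180,-74,33.6),84.5)
s=r.camera("side");t=r.camera("top")
def crop(im,x,y,w,h,k): return cv2.resize(im[y:y+h,x:x+w],None,fx=k,fy=k,interpolation=cv2.INTER_CUBIC)
cv2.imwrite("pics/m1.png",crop(s,260,140,160,120,5))
cv2.imwrite("pics/m2.png",crop(t,300,140,120,110,5))
```

```text
t 6.3 pos [ 0.4632 -0.1001  0.0342] F [-0.6303 -0.1303 -1.9947] w 0.023453287584958127 
 row [0.08 0.05 0.06] [-0.06 -0.01 -0.05] dist cm 0.10518034823722451
```

View pics/m1.png

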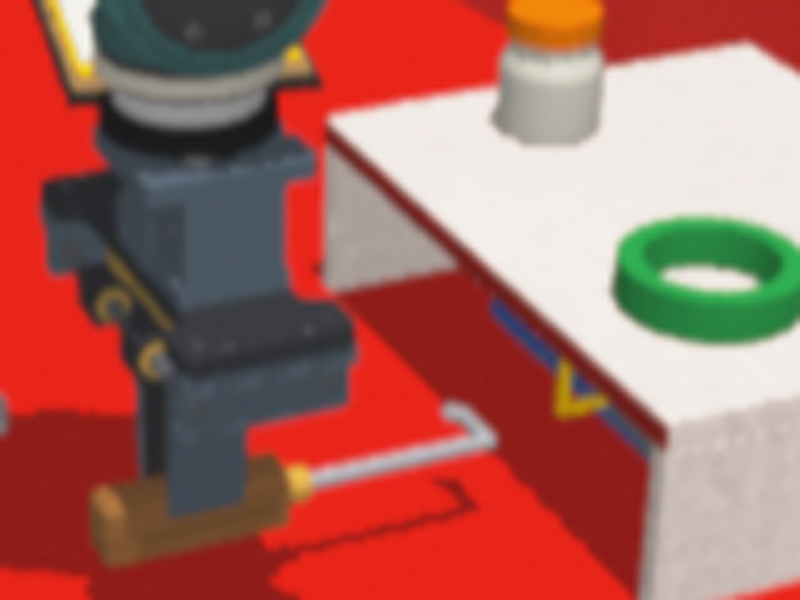

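View pics/m2.png

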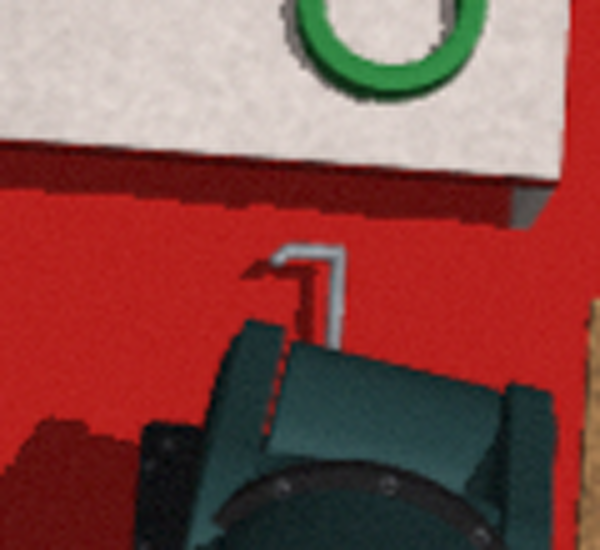

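The side view shows the hook bend at crop (490,440), before the opening, with the ring corner at (566,410). The top view shows the hook just short of the ledge. I'll use the known hook point to correct the side camera's bias at the ring.

Run:
```python
from h import *
c1=lambda X,Y:cs(X,Y,5,260,140);c2=lambda X,Y:cs(X,Y,5,300,140)
tcp=np.array([.4632,-.1001,.0342]); B=tcp+np.r_[.149*EX,.0114]; T=tcp+np.r_[.145*EX+.030*EY,.0114]
print("B",B,inr(B)); print("proj side",proj("side",B),"obs",c1(487,440)," tip",proj("side",T),c1(452,410))
print("proj top",proj("top",B),"obs",c2(338,251),"tip",proj("top",T),c2(280,260))
print(tri(c1(487,440),c2(338,251)))
u=np.array(c1(567,408)); off=np.array(c1(487,440))-proj("side",B)
for uu in(u,u-off): P=plane("side",*uu,.02); print("ring",P,inr(P))
# face visible blue bottom edge/ right end
u=np.array(c1(640,453));
```

```text
B [ 0.6115 -0.1144  0.0456] (np.float64(-31.46721738608424), np.float64(-74.74110949754376))
proj side (np.float64(357.25770463196557), np.float64(227.520143896681)) obs (357.0, 227.6)  tip (np.float64(349.8154667534375), np.float64(221.8101367429444)) (350.0, 221.6)
proj top (np.float64(367.2777357832989), np.float64(190.35159943410514)) obs (367.2, 189.8) tip (np.float64(355.0530481929191), np.float64(191.0202239356036)) (355.6, 191.6)
(array([ 0.6122, -0.1139,  0.0451]), np.float64(1.7804443212573424))
ring [ 0.6873 -0.0732  0.02  ] (np.float64(39.99072270390417), np.float64(-26.45234362015752))
ring [ 0.6881 -0.0731  0.02  ] (np.float64(40.77692623328257), np.float64(-26.36052901732869))
```

Calibration bias is under 1 px. The ring bar is at x_r about 41–43, y_r about -26, so the face is near 67 and contact is expected at TCP x_r about -86. I'll go in to -97, then creep.

>>> send_rows(
  plan=[
    [0,1.5,0,0,0,0],
    [0,3.5,0,0,0,0],
    [0,5.5,0,0,0,0],
    [0,7.3,0,0,0,0],
    [0,8,0,0,0,0],
  ],
)

```text
time: 6.9
tool_pos: [0.5461, -0.1079, 0.0354]
eef_rot: [0.001, 0.74, 0.672, 0.001]
contact_force: [0.3, -0.1, -2.0]
width: 0.0237
```

```bash
cat > st.py <<'E'
from h import *
s=r.read_state(); P=s["tool_pos"]; F=s["contact_force"]
print("t %.2f"%s["time"],"TCP in riser",np.round(inr(P),1),"z %.1f"%(P[2]*1e3),"F riser axes",np.round([F[:2]@EX,F[:2]@EY,F[2]],1),"T",np.round(s["ft_torque"],2),"w",s["width"])
E
python3 st.py
```

```text
t 6.90 TCP in riser [-97.2 -74.6] z 35.4 F riser axes [ 0.3 -0.  -2. ] T [0.05 0.06 0.01] w 0.023747944343663275
```

>>> send_rows(
  plan=[
    [0,0.1,0,0,0,0],
    [0,0.2,0,0,0,0],
    [0,0.3,0,0,0,0],
    [0,0.4,0,0,0,0],
    [0,0.4,0,0,0,0],
  ],
)

```text
time: 7.4
tool_pos: [0.547, -0.1078, 0.0347]
eef_rot: [0.0, 0.74, 0.672, 0.0]
contact_force: [-1.0, -0.2, -1.9]
width: 0.0235
```

>>> send_rows(
  plan=[
    [0,0.05,0,0,0,0],
    [0,0.1,0,0,0,0],
    [0,0.15,0,0,0,0],
    [0,0.2,0,0,0,0],
    [0,0.2,0,0,0,0],
  ],
)

```text
time: 7.9
tool_pos: [0.5492, -0.108, 0.0346]
eef_rot: [0.0, 0.74, 0.672, 0.0]
contact_force: [0.3, -0.6, -2.7]
width: 0.0238
```

```bash
python3 st.py
```

```text
t 7.90 TCP in riser [-94.1 -74.4] z 34.6 F riser axes [ 0.4 -0.6 -2.7] T [0.05 0.13 0.  ] w 0.02379756337280353
```

>>> send_rows(
  plan=[
    [0,0.05,0,0,0,0],
    [0,0.1,0,0,0,0],
    [0,0.15,0,0,0,0],
    [0,0.2,0,0,0,0],
    [0,0.2,0,0,0,0],
  ],
)

```text
time: 8.4
tool_pos: [0.5513, -0.1082, 0.0346]
eef_rot: [0.0, 0.74, 0.672, 0.0]
contact_force: [0.3, 0.0, -2.0]
width: 0.0235
```

>>> send_rows(
  plan=[
    [0,0.05,0,0,0,0],
    [0,0.1,0,0,0,0],
    [0,0.15,0,0,0,0],
    [0,0.2,0,0,0,0],
    [0,0.2,0,0,0,0],
  ],
)

```text
time: 8.9
tool_pos: [0.5527, -0.1083, 0.0344]
eef_rot: [-0.0, 0.74, 0.672, -0.0]
contact_force: [-3.8, -0.5, -1.0]
width: 0.0236
```

```bash
python3 st.py
```

```text
t 8.90 TCP in riser [-90.6 -74.4] z 34.4 F riser axes [-3.7 -0.9 -1. ] T [0.05 0.61 0.04] w 0.02364177274428711
```

Contact at TCP x_r about -90.8 with 3.7 N, so the face is at about 62 mm. The camera estimate was about 67. I'll back off 4 mm and look.

>>> send_rows(
  plan=[
    [0,-0.1,0,0,0,0],
    [0,-0.3,0,0,0,0],
    [0,-0.4,0,0,0,0],
    [0,-0.45,0,0,0,0],
    [0,-0.45,0,0,0,0],
  ],
)

```text
time: 9.4
tool_pos: [0.5487, -0.108, 0.0347]
eef_rot: [0.0, 0.74, 0.672, 0.0]
contact_force: [-0.4, 0.6, -1.8]
width: 0.0235
```

```bash
python3 st.py
python3 - <<'E'
from h import *
s=r.camera("side")
def crop(im,x,y,w,h,k): return cv2.resize(im[y:y+h,x:x+w],None,fx=k,fy=k,interpolation=cv2.INTER_CUBIC)
cv2.imwrite("pics/n1.png",crop(s,310,180,100,75,8))
E
```

```text
t 9.40 TCP in riser [-94.6 -74.4] z 34.7 F riser axes [-0.4  0.5 -1.8] T [0.05 0.04 0.04] w 0.02350145817511701
```

View pics/n1.png

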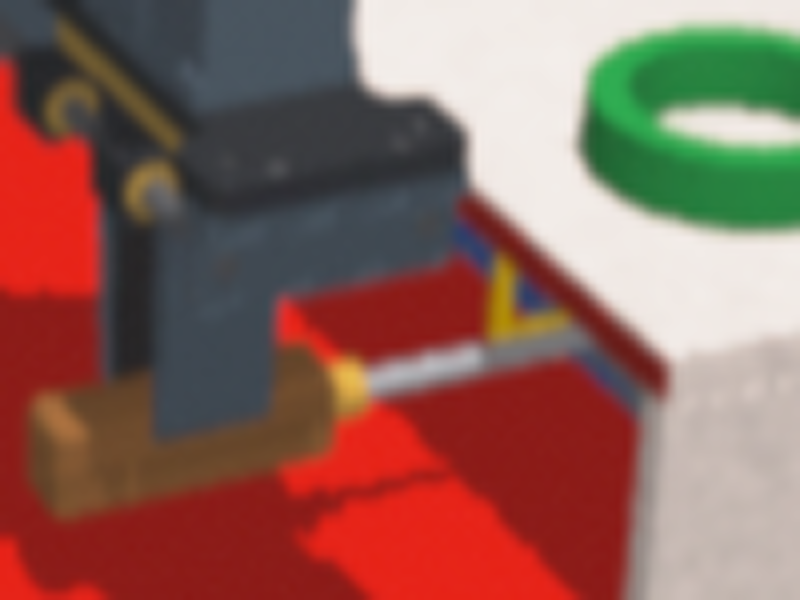

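Run:
```python
from h import *
s=cv2.imread("pics/side0.png").astype(int)
b,g,rr=s[...,0],s[...,1],s[...,2]
m=(b>rr+15)&(b>g+15)
m[:,:350]=0;m[:180]=0;m[235:]=0;m[:,395:]=0
for u in range(354,394,3):
    v=np.where(m[:,u])[0]
    if len(v): P=plane("side",u,v.max()+.5,.008); print(u,v.min(),v.max(),np.round(inr(P),1))
y=(g>90)&(rr>110)&(b<80); y[:,:350]=0;y[:200]=0;y[235:]=0;y[:,395:]=0
print(s[215:227,370:384,1])
for v in range(208,228): 
    u=np.where(y[v])[0]
    if len(u):print(v,u.min(),u.max())
for u,v in((373.3,221.2),(373.8,221.3),(374.3,221.3),(373.8,222.3)): print(np.round(inr(plane("side",u,v,.02)),1))
```

```text
360 201 203 [65.2 86.6]
363 204 206 [64.6 68.7]
366 207 209 [64.  51.2]
369 210 212 [63.4 34.1]
375 216 217 [64.8  5.3]
381 222 222 [ 66.2 -22.5]
384 225 225 [ 65.7 -38.1]
387 227 228 [ 65.1 -53.4]
[[ 46  85 123 125  92  61  45  34  31  31  48  81 126 177]
 [ 45  87 124 125  91  63  53  45  42  33  31  41  71 121]
 [ 48  92 125 124  87  63  59  58  57  46  35  30  36  68]
 [ 52  97 127 123  84  65  69  75  79  74  61  40  29  37]
 [ 54  99 127 124  93  88  99 106 109 109  97  66  38  29]
 [ 57 101 128 129 115 117 125 126 126 126 116  84  52  35]
 [ 59 104 126 130 127 128 129 118 112 110 102  82  63  46]
 [ 55  94 113 112 109 107 105  86  74  72  71  71  67  59]
 [ 38  63  80  75  69  62  59  46  39  42  51  65  68  67]
 [ 26  35  43  39  35  31  29  26  26  30  38  53  61  66]
 [ 26  27  27  27  27  26  26  27  27  27  28  38  49  60]
 [ 26  26  25  25  27  25  26  26  25  25  25  26  34  46]]
212 372 372
213 372 373
214 372 373
215 372 373
216 372 373
217 371 373
218 371 373
219 371 380
220 371 380
221 371 380
222 371 376
[ 40.7 -26.7]
[ 41.6 -27.7]
[ 42.7 -28.1]
[ 39.2 -31.9]
```

>>> send_rows(
  plan=[
    [0.2,0,0,0,0,0],
    [0.4,0,0,0,0,0],
    [0.6,0,0,0,0,0],
    [0.8,0,0,0,0,0],
    [0.8,0,0,0,0,0],
  ],
)

```text
time: 9.95
tool_pos: [0.5494, -0.0997, 0.0346]
eef_rot: [-0.0, 0.74, 0.672, -0.0]
contact_force: [-0.7, 0.8, -2.3]
width: 0.0237
```

>>> send_rows(
  plan=[
    [0.08,0,0,0,0,0],
    [0.16,0,0,0,0,0],
    [0.24,0,0,0,0,0],
    [0.3,0,0,0,0,0],
    [0.3,0,0,0,0,0],
  ],
)

```text
time: 10.45
tool_pos: [0.5497, -0.097, 0.0346]
eef_rot: [-0.0, 0.74, 0.672, -0.0]
contact_force: [0.2, 0.0, -1.9]
width: 0.0235
```

```bash
python3 st.py; python3 -c "
from h import *
print(inr(plane('side',372.4,220.9,.02)),inr(plane('side',372.6,220.5,.02)))"
```

```text
t 10.45 TCP in riser [-94.6 -63.3] z 34.6 F riser axes [ 0.2  0.  -1.9] T [-0.01  0.03 -0.04] w 0.02346726451379677
(np.float64(39.342673254067215), np.float64(-24.590094353324375)) (np.float64(40.77786360304997), np.float64(-23.069821027957577))
```

>>> send_rows(
  plan=[
    [0.08,0,0,0,0,0],
    [0.16,0,0,0,0,0],
    [0.24,0,0,0,0,0],
    [0.3,0,0,0,0,0],
    [0.3,0,0,0,0,0],
  ],
)

```text
time: 10.95
tool_pos: [0.55, -0.094, 0.0346]
eef_rot: [0.0, 0.74, 0.672, 0.0]
contact_force: [-0.5, -0.1, -2.3]
width: 0.0235
```

>>> send_rows(
  plan=[
    [0.08,0,0,0,0,0],
    [0.16,0,0,0,0,0],
    [0.24,0,0,0,0,0],
    [0.3,0,0,0,0,0],
    [0.3,0,0,0,0,0],
  ],
)

```text
time: 11.45
tool_pos: [0.5503, -0.091, 0.0346]
eef_rot: [-0.0, 0.74, 0.672, -0.0]
contact_force: [-0.8, -0.1, -2.2]
width: 0.0232
```

```bash
python3 st.py
```

```text
t 11.45 TCP in riser [-94.6 -57.3] z 34.6 F riser axes [-0.8 -0.2 -2.2] T [ 0.05  0.11 -0.07] w 0.02315754070476195
```

No lateral resistance, so the tip is passing behind the bar. Continuing in small steps.

>>> send_rows(
  plan=[
    [0.1,0,0,0,0,0],
    [0.2,0,0,0,0,0],
    [0.3,0,0,0,0,0],
    [0.4,0,0,0,0,0],
    [0.4,0,0,0,0,0],
  ],
)

```text
time: 11.95
tool_pos: [0.5507, -0.0869, 0.0346]
eef_rot: [-0.0, 0.74, 0.672, -0.0]
contact_force: [-0.3, 0.5, -1.4]
width: 0.0237
```

>>> send_rows(
  plan=[
    [0.1,0,0,0,0,0],
    [0.2,0,0,0,0,0],
    [0.3,0,0,0,0,0],
    [0.4,0,0,0,0,0],
    [0.4,0,0,0,0,0],
  ],
)

```text
time: 12.45
tool_pos: [0.5511, -0.083, 0.0346]
eef_rot: [-0.0, 0.74, 0.672, -0.0]
contact_force: [-0.1, 0.3, -3.3]
width: 0.0232
```

>>> send_rows(
  plan=[
    [0.1,0,0,0,0,0],
    [0.2,0,0,0,0,0],
    [0.3,0,0,0,0,0],
    [0.4,0,0,0,0,0],
    [0.4,0,0,0,0,0],
  ],
)

```text
time: 12.95
tool_pos: [0.5515, -0.079, 0.0346]
eef_rot: [-0.0, 0.74, 0.672, -0.0]
contact_force: [-0.3, -0.6, -2.2]
width: 0.0236
```

>>> send_rows(
  plan=[
    [0.1,0,0,0,0,0],
    [0.2,0,0,0,0,0],
    [0.3,0,0,0,0,0],
    [0.4,0,0,0,0,0],
    [0.4,0,0,0,0,0],
  ],
)

```text
time: 13.45
tool_pos: [0.5519, -0.075, 0.0346]
eef_rot: [0.0, 0.74, 0.672, 0.0]
contact_force: [-0.2, -0.0, -1.5]
width: 0.0237
```

```bash
python3 st.py
python3 - <<'E'
from h import *
s=r.camera("side")
def crop(im,x,y,w,h,k): return cv2.resize(im[y:y+h,x:x+w],None,fx=k,fy=k,interpolation=cv2.INTER_CUBIC)
cv2.imwrite("pics/n2.png",crop(s,310,180,100,75,8))
E
```

```text
t 13.45 TCP in riser [-94.6 -41.3] z 34.6 F riser axes [-0.2 -0.  -1.5] T [0.04 0.08 0.02] w 0.023727746488762764
```

View pics/n2.png

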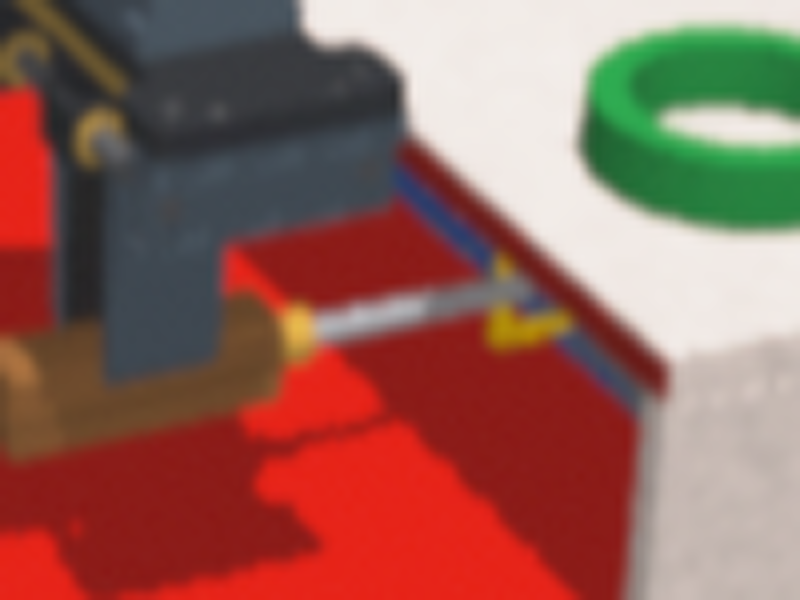

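The side view shows the rod shaft crossing in front of the ring's upright bar at crop (510,285), between the ring's top and bottom bars, with the hook behind it. I'll go 3 mm further left, then draw gently.

>>> send_rows(
  plan=[
    [0.1,0,0,0,0,0],
    [0.2,0,0,0,0,0],
    [0.3,-0.1,0,0,0,0],
    [0.3,-0.3,0,0,0,0],
    [0.3,-0.5,0,0,0,0],
  ],
)

```text
time: 14.0
tool_pos: [0.5469, -0.0716, 0.0346]
eef_rot: [-0.0, 0.74, 0.672, -0.0]
contact_force: [-0.0, -0.4, -2.7]
width: 0.0235
```

>>> send_rows(
  plan=[
    [0,-0.1,0,0,0,0],
    [0,-0.2,0,0,0,0],
    [0,-0.3,0,0,0,0],
    [0,-0.4,0,0,0,0],
    [0,-0.5,0,0,0,0],
  ],
)

```text
time: 14.5
tool_pos: [0.5423, -0.0712, 0.0347]
eef_rot: [0.0, 0.74, 0.672, 0.0]
contact_force: [2.8, -0.1, -2.3]
width: 0.0232
```

>>> send_rows(
  plan=[
    [0,-0.1,0,0,0,0],
    [0,-0.2,0,0,0,0],
    [0,-0.3,0,0,0,0],
    [0,-0.4,0,0,0,0],
    [0,-0.5,0,0,0,0],
  ],
)

```text
time: 15.0
tool_pos: [0.5373, -0.0707, 0.0347]
eef_rot: [0.0, 0.74, 0.672, 0.0]
contact_force: [3.2, 0.3, -2.4]
width: 0.0236
```

```bash
python3 st.py
```

```text
t 15.00 TCP in riser [-109.5  -38.4] z 34.7 F riser axes [ 3.1  0.6 -2.4] T [-0.03 -0.7  -0.08] w 0.023559277531590456
```

Caught: steady 3 N pull. Continuing to draw.

>>> send_rows(
  plan=[
    [0,-0.2,0,0,0,0],
    [0,-0.4,0,0,0,0],
    [0,-0.6,0,0,0,0],
    [0,-0.8,0,0,0,0],
    [0,-1,0,0,0,0],
  ],
)

```text
time: 15.5
tool_pos: [0.5271, -0.0697, 0.0346]
eef_rot: [0.0, 0.74, 0.672, 0.0]
contact_force: [3.6, -0.1, -1.8]
width: 0.0236
```

>>> send_rows(
  plan=[
    [0,-0.2,0,0,0,0],
    [0,-0.4,0,0,0,0],
    [0,-0.6,0,0,0,0],
    [0,-0.8,0,0,0,0],
    [0,-1,0,0,0,0],
  ],
)

```text
time: 16.0
tool_pos: [0.5171, -0.0687, 0.0346]
eef_rot: [-0.0, 0.74, 0.672, -0.0]
contact_force: [4.7, 0.8, -2.1]
width: 0.0233
```

```bash
python3 st.py
python3 - <<'E'
from h import *
s=r.camera("side")
def crop(im,x,y,w,h,k): return cv2.resize(im[y:y+h,x:x+w],None,fx=k,fy=k,interpolation=cv2.INTER_CUBIC)
cv2.imwrite("pics/n3.png",crop(s,310,180,100,75,8))
E
```

```text
t 16.00 TCP in riser [-129.8  -38.4] z 34.6 F riser axes [ 4.6  1.2 -2.1] T [ 0.   -0.67 -0.06] w 0.02334960121430648
```

View pics/n3.png

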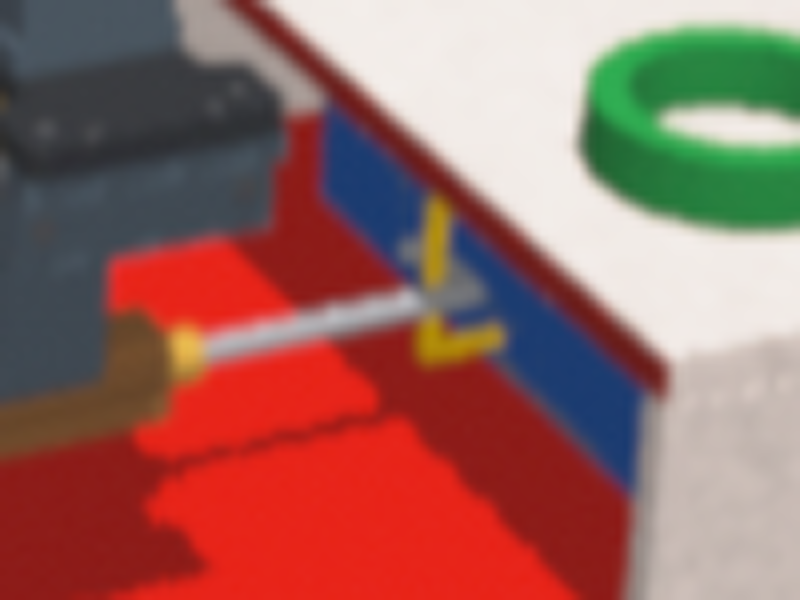

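The tray is sliding. The ring bar is now at crop (435,280) with the hook behind it, tip visible at (410,250). Continuing; about 56 mm more to TCP x_r of about -186.

>>> send_rows(
  plan=[
    [0,-0.2,0,0,0,0],
    [0,-0.4,0,0,0,0],
    [0,-0.6,0,0,0,0],
    [0,-0.8,0,0,0,0],
    [0,-1,0,0,0,0],
  ],
)

```text
time: 16.55
tool_pos: [0.5072, -0.0678, 0.0346]
eef_rot: [0.0, 0.74, 0.672, -0.0]
contact_force: [3.2, 0.4, -1.7]
width: 0.0236
```

>>> send_rows(
  plan=[
    [0,-0.2,0,0,0,0],
    [0,-0.4,0,0,0,0],
    [0,-0.6,0,0,0,0],
    [0,-0.8,0,0,0,0],
    [0,-1,0,0,0,0],
  ],
)

```text
time: 17.05
tool_pos: [0.4972, -0.0668, 0.0346]
eef_rot: [-0.0, 0.74, 0.672, -0.0]
contact_force: [4.0, -0.3, -1.5]
width: 0.0234
```

>>> send_rows(
  plan=[
    [0,-0.2,0,0,0,0],
    [0,-0.4,0,0,0,0],
    [0,-0.6,0,0,0,0],
    [0,-0.8,0,0,0,0],
    [0,-1,0,0,0,0],
  ],
)

```text
time: 17.55
tool_pos: [0.4873, -0.0659, 0.0346]
eef_rot: [0.0, 0.74, 0.672, 0.0]
contact_force: [3.1, 0.2, -2.2]
width: 0.0237
```

>>> send_rows(
  plan=[
    [0,-0.2,0,0,0,0],
    [0,-0.4,0,0,0,0],
    [0,-0.6,0,0,0,0],
    [0,-0.8,0,0,0,0],
    [0,-1,0,0,0,0],
  ],
)

```text
time: 18.05
tool_pos: [0.4773, -0.0649, 0.0346]
eef_rot: [0.0, 0.74, 0.672, 0.0]
contact_force: [4.1, -1.4, -1.5]
width: 0.0237
```

>>> send_rows(
  plan=[
    [0,-0.2,0,0,0,0],
    [0,-0.4,0,0,0,0],
    [0,-0.6,0,0,0,0],
    [0,-0.8,0,0,0,0],
    [0,-1,0,0,0,0],
  ],
)

```text
time: 18.55
tool_pos: [0.4674, -0.064, 0.0346]
eef_rot: [0.0, 0.74, 0.672, 0.0]
contact_force: [4.0, 0.0, -2.4]
width: 0.0238
```

>>> send_rows(
  plan=[
    [0,-0.2,0,0,0,0],
    [0,-0.4,0,0,0,0],
    [0,-0.6,0,0,0,0],
    [0,-0.6,0,0,0,0],
    [0,-0.6,0,0,0,0],
  ],
)

```text
time: 19.05
tool_pos: [0.4611, -0.0633, 0.0345]
eef_rot: [-0.0, 0.74, 0.672, -0.0]
contact_force: [1.9, -0.6, -1.6]
width: 0.0237
```

```bash
python3 st.py
python3 - <<'E'
from h import *
s=r.camera("side");t=r.camera("top")
def crop(im,x,y,w,h,k): return cv2.resize(im[y:y+h,x:x+w],None,fx=k,fy=k,interpolation=cv2.INTER_CUBIC)
cv2.imwrite("pics/n4.png",crop(s,290,180,120,75,6))
cv2.imwrite("pics/n5.png",crop(t,280,140,130,100,6))
E
```

```text
t 19.05 TCP in riser [-186.   -38.3] z 34.5 F riser axes [ 1.9 -0.4 -1.6] T [-0.01 -0.31 -0.03] w 0.02371124518039664
```

View pics/n4.png

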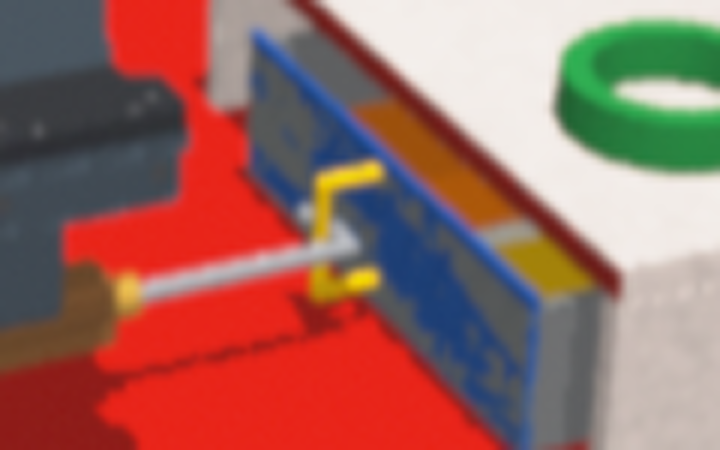

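View pics/n5.png

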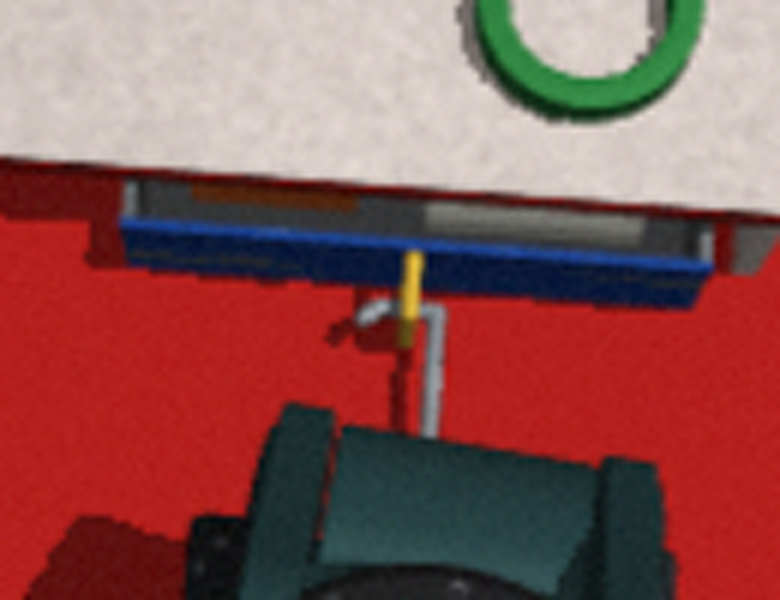

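Run:
```python
from h import *
c=lambda X,Y:cs(X,Y,6,280,140)
for p in((125,226),(410,246),(710,269)): print(inr(plane("top",*c(*p),.078)))
c=lambda X,Y:cs(X,Y,6,290,180)
print("ring bottom corner side",inr(plane("side",*c(319,292),.02)),"top corner",inr(plane("side",*c(319,181),.07)))
```

```text
(np.float64(-18.909857875775113), np.float64(90.90478952771636))
(np.float64(-18.48572575833075), np.float64(-24.63557996373158))
(np.float64(-18.846938104550325), np.float64(-145.41046298056608))
ring bottom corner side (np.float64(-44.49195115440608), np.float64(-27.287595097600814)) top corner (np.float64(-44.96692449743188), np.float64(-24.299908530833118))
```

Face now at x_r about -18.8, against 62–65 before, so about 82 mm drawn; the ring bar is at about -44, in the open. To unhook: 9 mm forward to free the tip, then right.

>>> send_rows(
  plan=[
    [0,0.2,0,0,0,0],
    [0,0.4,0,0,0,0],
    [0,0.6,0,0,0,0],
    [0,0.8,0,0,0,0],
    [0,0.9,0,0,0,0],
  ],
)

```text
time: 19.65
tool_pos: [0.4707, -0.0643, 0.0346]
eef_rot: [-0.0, 0.74, 0.672, -0.0]
contact_force: [-0.5, 0.6, -1.9]
width: 0.0237
```

```bash
python3 st.py
python3 - <<'E'
from h import *
t=r.camera("top")
def crop(im,x,y,w,h,k): return cv2.resize(im[y:y+h,x:x+w],None,fx=k,fy=k,interpolation=cv2.INTER_CUBIC)
cv2.imwrite("pics/n6.png",crop(t,310,165,70,50,10))
E
```

```text
t 19.65 TCP in riser [-176.4  -38.4] z 34.6 F riser axes [-0.6  0.5 -1.9] T [ 0.1   0.02 -0.03] w 0.02373289303542661
```

View pics/n6.png

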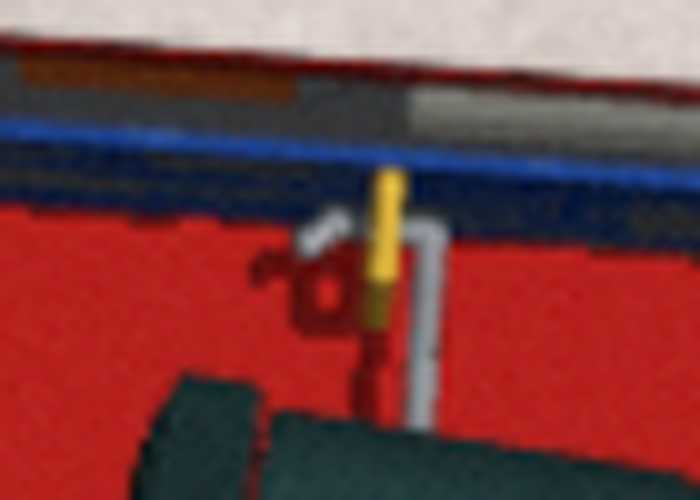

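The hook now sits mid-gap behind the bar (hook leg at crop row ~230, bar at (378,290)) with no contact force. Sliding right.

>>> send_rows(
  plan=[
    [-0.2,0,0,0,0,0],
    [-0.4,0,0,0,0,0],
    [-0.6,0,0,0,0,0],
    [-0.8,0,0,0,0,0],
    [-1,0,0,0,0,0],
  ],
)

```text
time: 20.2
tool_pos: [0.4695, -0.0744, 0.0347]
eef_rot: [0.0, 0.74, 0.672, 0.0]
contact_force: [-1.4, -0.4, -1.7]
width: 0.0238
```

>>> send_rows(
  plan=[
    [-0.1,0,0,0,0,0],
    [-0.2,0,0,0,0,0],
    [-0.4,0,0,0,0,0],
    [-0.6,0,0,0,0,0],
    [-0.7,0,0,0,0,0],
  ],
)

```text
time: 20.7
tool_pos: [0.4689, -0.0814, 0.0347]
eef_rot: [0.0, 0.74, 0.672, 0.0]
contact_force: [0.3, 0.4, -2.0]
width: 0.0234
```

>>> send_rows(
  plan=[
    [-0.2,0,0,0,0,0],
    [-0.4,0,0,0,0,0],
    [-0.6,0,0,0,0,0],
    [-0.8,0,0,0,0,0],
    [-1,0,0,0,0,0],
  ],
)

```text
time: 21.2
tool_pos: [0.4679, -0.0913, 0.0346]
eef_rot: [-0.0, 0.74, 0.672, 0.0]
contact_force: [0.1, 0.1, -1.6]
width: 0.0238
```

>>> send_rows(
  plan=[
    [-0.3,0,0,0,0,0],
    [-0.6,0,0,0,0,0],
    [-0.9,0,0,0,0,0],
    [-1.2,0,0,0,0,0],
    [-1.5,0,0,0,0,0],
  ],
)

```text
time: 21.7
tool_pos: [0.4665, -0.1063, 0.0346]
eef_rot: [0.0, 0.74, 0.672, -0.0]
contact_force: [-0.2, 0.1, -1.8]
width: 0.0238
```

```bash
python3 st.py
python3 - <<'E'
from h import *
t=r.camera("top")
def crop(im,x,y,w,h,k): return cv2.resize(im[y:y+h,x:x+w],None,fx=k,fy=k,interpolation=cv2.INTER_CUBIC)
cv2.imwrite("pics/n7.png",crop(t,280,140,130,100,6))
row(np.r_[.4187,-.2864,.107],83)
E
```

```text
t 21.70 TCP in riser [-176.6  -80.6] z 34.6 F riser axes [-0.2  0.1 -1.8] T [0.02 0.08 0.04] w 0.023825626661928737
t 21.75 pos [ 0.4665 -0.1066  0.0347] F [ 0.217  -0.3264 -2.3174] w 0.023850558421925402 
 row [-18.36  -3.03  -7.23] [0.01 0.   1.48] dist cm 19.95934959047092
```

View pics/n7.png

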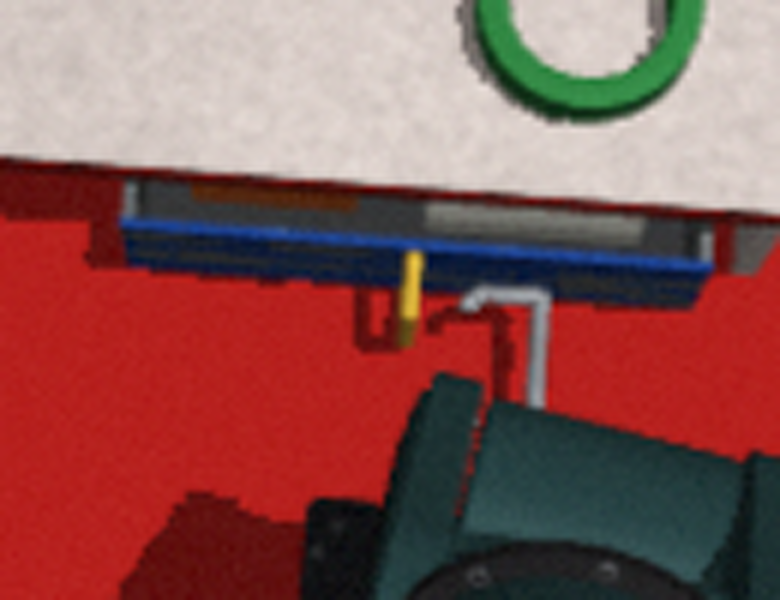

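Unhooked: the tip at crop (468,303) is clear of the ring at (408,290), and the tray hasn't moved. Backing away, lifting, and returning to the mat.

>>> send_rows(
  plan=[
    [0,-1,0,0,0,0],
    [0,-2.5,0,0,0,0],
    [-0.5,-3,-2,0,0,0],
    [-2.5,-3,-4.5,0,0,0],
    [-6,-3,-6.5,0,0,0.5],
  ],
)

```text
time: 22.25
tool_pos: [0.4293, -0.1621, 0.1004]
eef_rot: [-0.0, 0.742, 0.67, -0.0]
contact_force: [0.7, -0.3, -0.9]
width: 0.0235
```

>>> send_rows(
  plan=[
    [-3,0,-0.5,0,0,0.5],
    [-6.5,0,-0.5,0,0,1],
    [-10,0,-0.5,0,0,1],
    [-12,0,-0.5,0,0,1],
    [-12.4,0,-0.5,0,0,1],
  ],
)

```text
time: 22.75
tool_pos: [0.4166, -0.2873, 0.1045]
eef_rot: [-0.0, 0.75, 0.662, -0.0]
contact_force: [0.4, 0.1, -1.4]
width: 0.0233
```

```bash
python3 -c "
from h import *
row((.419,-.2866,.02),83)"
```

```text
t 22.75 pos [ 0.4166 -0.2873  0.1045] F [ 0.4159  0.0531 -1.3584] w 0.023313853598013527 
 row [0.1  0.23 8.45] [-0.01  0.   -0.11] dist cm 8.451914641763215
```

>>> send_rows(
  plan=[
    [0.1,0.2,2,0,0,0],
    [0.1,0.2,5,0,0,0],
    [0.1,0.2,7.5,0,0,0],
    [0.1,0.2,8.5,0,0,0],
    [0.1,0.2,8.8,0,0,0],
  ],
)

```text
time: 23.25
tool_pos: [0.4191, -0.2843, 0.0158]
eef_rot: [-0.001, 0.749, 0.663, -0.0]
contact_force: [-0.2, 0.7, -1.6]
width: 0.0237
```

Run:
```python
from h import *
row((.419,-.2866,.008),83)
s=r.camera("side")
cv2.imwrite("pics/p1.png",cv2.resize(s[230:340,260:420],None,fx=5,fy=5,interpolation=cv2.INTER_CUBIC))
```

```text
t 23.25 pos [ 0.4191 -0.2843  0.0158] F [-0.226   0.6791 -1.6362] w 0.02367894063631651 
 row [-0.23  0.02  0.78] [-0.11 -0.06  0.02] dist cm 0.8182625381749362
```

View pics/p1.png

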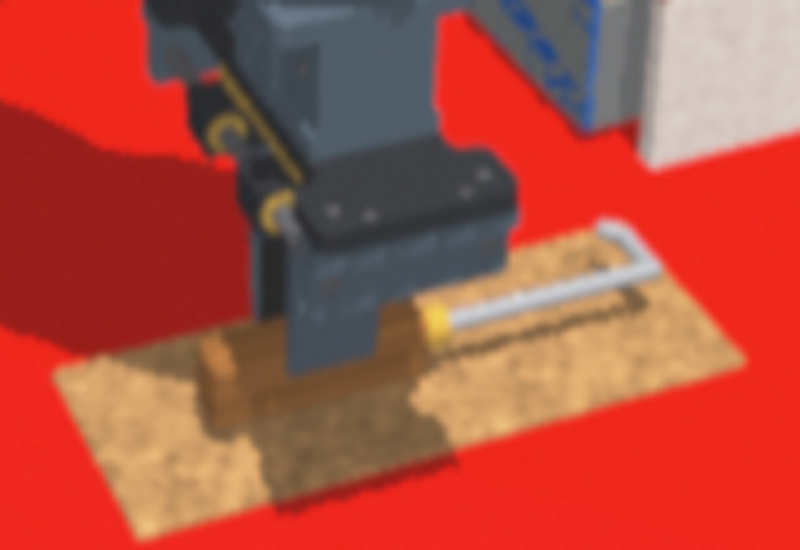

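The rod is level just above the mat, in its original place. Lowering slowly.

>>> send_rows(
  plan=[
    [0,0,0.1,0,0,0],
    [0,0,0.3,0,0,0],
    [0,0,0.5,0,0,0],
    [0,0,0.6,0,0,0],
    [0,0,0.6,0,0,0],
  ],
)

```text
time: 23.8
tool_pos: [0.42, -0.2855, 0.0107]
eef_rot: [0.0, 0.749, 0.663, 0.0]
contact_force: [-0.0, -0.4, -1.9]
width: 0.0236
```

```bash
python3 -c "
from h import *
row((.419,-.2866,.0076),83)"
```

```text
t 23.8 pos [ 0.42   -0.2855  0.0107] F [-0.0189 -0.3757 -1.8882] w 0.02362375624397773 
 row [-0.12 -0.08  0.31] [ 0.    0.   -0.01] dist cm 0.34383340979614396
```

>>> send_rows(
  plan=[
    [0,0,0.1,0,0,0],
    [0,0,0.2,0,0,0],
    [0,0,0.25,0,0,0],
    [0,0,0.28,0,0,0],
    [0,0,0.3,0,0,0],
  ],
)

```text
time: 24.3
tool_pos: [0.4199, -0.2855, 0.0076]
eef_rot: [-0.0, 0.749, 0.663, -0.0]
contact_force: [-1.0, -0.0, 1.9]
width: 0.0235
```

>>> send_rows(
  plan=[
    [0,0,0,0,0,0],
    [0,0,0.02,0,0,0],
    [0,0,0.02,0,0,0],
    [0,0,0.02,0,0,0],
    [0,0,0.02,0,0,0],
  ],
)

```text
time: 24.8
tool_pos: [0.4199, -0.2854, 0.0076]
eef_rot: [-0.0, 0.749, 0.663, -0.0]
contact_force: [-2.9, 1.2, 6.6]
width: 0.0238
```

```bash
python3 -c "
from h import *
row((.419,-.2866,.0076),83)"
```

```text
t 24.8 pos [ 0.4199 -0.2854  0.0076] F [-2.917   1.2024  6.6142] w 0.023768228706152122 
 row [-0.13 -0.08 -0.  ] [-0.01 -0.   -0.01] dist cm 0.14916962513665624
```

Set down, with about 8 N of support from the mat while still gripped. Releasing and lifting away.

>>> send_rows(
  plan=[
    [0,0,0,0,0,0],
    [0,0,0,0,0,0],
    [0,0,0,0,0,0],
    [0,0,0,0,0,0],
    [0,0,0,0,0,0],
  ],
  claw=-1,
)

```text
time: 25.3
tool_pos: [0.42, -0.2855, 0.0074]
eef_rot: [0.0, 0.749, 0.663, 0.0]
contact_force: [0.0, 0.0, -0.0]
width: 0.0609
```

>>> send_rows(
  plan=[
    [0,0,0,0,0,0],
    [0,0,0,0,0,0],
    [0,0,0,0,0,0],
    [0,0,0,0,0,0],
    [0,0,0,0,0,0],
  ],
)

```text
time: 25.8
tool_pos: [0.42, -0.2855, 0.0074]
eef_rot: [-0.0, 0.749, 0.663, -0.0]
contact_force: [0.1, -0.1, 0.1]
width: 0.0907
```

>>> send_rows(
  plan=[
    [0,0,-0.5,0,0,0],
    [0,0,-2,0,0,0],
    [0,0,-5,0,0,0],
    [0,0,-9,0,0,0],
    [0,0,-13,0,0,0],
  ],
)

```text
time: 26.3
tool_pos: [0.4197, -0.2853, 0.1398]
eef_rot: [-0.0, 0.749, 0.663, -0.0]
contact_force: [0.9, -0.0, 0.7]
width: 0.0916
```

>>> send_rows(
  plan=[
    [0,0,-3,0,0,0],
    [0,0,-5,0,0,0],
    [0,0,-5,0,0,0],
    [0,0,-5,0,0,0],
    [0,0,-5,0,0,0],
  ],
)

```text
time: 26.8
tool_pos: [0.4194, -0.2851, 0.1868]
eef_rot: [-0.001, 0.749, 0.663, -0.0]
contact_force: [-0.3, 0.7, -0.1]
width: 0.0914
```

Run:
```python
from h import *
row((.419,-.2866,.2),83)
s=r.camera("side");t=r.camera("top")
cv2.imwrite("pics/q1.png",s);cv2.imwrite("pics/q2.png",t)
```

```text
t 26.8 pos [ 0.4194 -0.2851  0.1868] F [-0.2767  0.6976 -0.0518] w 0.09142728347375113 
 row [-0.16 -0.03 -1.32] [-0.06 -0.03 -0.01] dist cm 1.3323035738218842
```

View pics/q1.png

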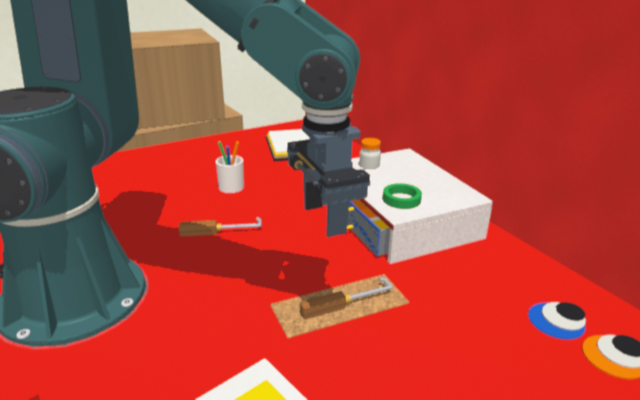

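View pics/q2.png

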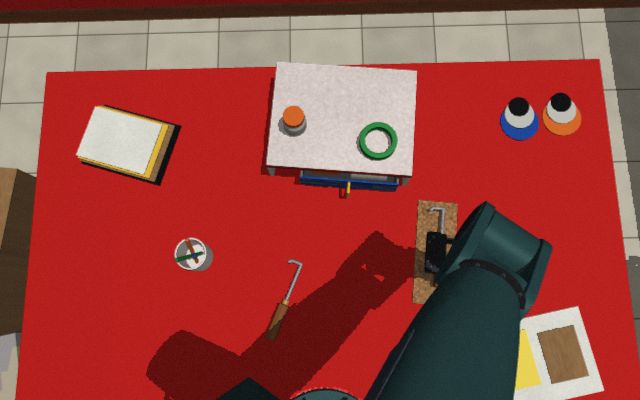

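Both views show the rod flat on the mat (side (340,300)), the tray out with its ring at top (348,188), and the cup, tape and pot in place. One last numeric check, then hand in.

Run:
```python
from h import *
s=cv2.imread("pics/q1.png");t=cv2.imread("pics/q2.png");s0=cv2.imread("pics/side0.png");t0=cv2.imread("pics/top0.png")
hsv=cv2.cvtColor(t,cv2.COLOR_BGR2HSV).astype(int)
m=(hsv[...,0]>100)&(hsv[...,0]<130)&(hsv[...,1]>150);m[:150]=0;m[200:]=0;m[:,:290]=0;m[:,410:]=0
for u in(310,335,370,390): v=np.where(m[:,u])[0]; print("face top edge",u,np.round(inr(plane("top",u,v.min(),.078)),1))
# rod/hook in side view: diff against start
d=np.abs(s.astype(int)-s0).max(2)
print("side diff rod region",(d[275:335,270:410]>60).sum()," cup",(d[140:195,212:248]>60).sum()," tape",(d[180:210,380:425]>60).sum())
d=np.abs(t.astype(int)-t0).max(2)
print("top diff cup",(d[235:272,172:214]>60).sum()," tape",(d[120:162,356:400]>60).sum()," glue",(d[102:138,276:310]>60).sum())
a=lambda im:im[278:322,295:345]
w=lambda im:[np.mean(x) for x in np.where((a(im)[...,2]<170)&(a(im)[...,2]>60)&(a(im)[...,0]<60))]
print("handle centroid before/after",w(s0),w(s))
r.sign_off(); print(r.read_state()["time"])
```

```text
face top edge 310 [-16.5  67.7]
face top edge 335 [-16.9   6.8]
face top edge 370 [-18.  -78.1]
face top edge 390 [ -16.8 -126.2]
side diff rod region 1074  cup 0  tape 0
top diff cup 0  tape 0  glue 0
handle centroid before/after [np.float64(28.87563884156729), np.float64(26.078364565587734)] [np.float64(18.583398590446357), np.float64(22.464369616288174)]
the job is handed in; nothing more can be done
the job is handed in; nothing more can be done
```

Run:
```python
import cv2,numpy as np
f=lambda n:cv2.resize(cv2.imread(n)[265:345,265:415],None,fx=5,fy=3.6,interpolation=cv2.INTER_CUBIC)
cv2.imwrite("pics/q3.png",np.vstack([f("pics/side0.png"),f("pics/q1.png")]))
```

```text
(no output)
```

View pics/q3.png

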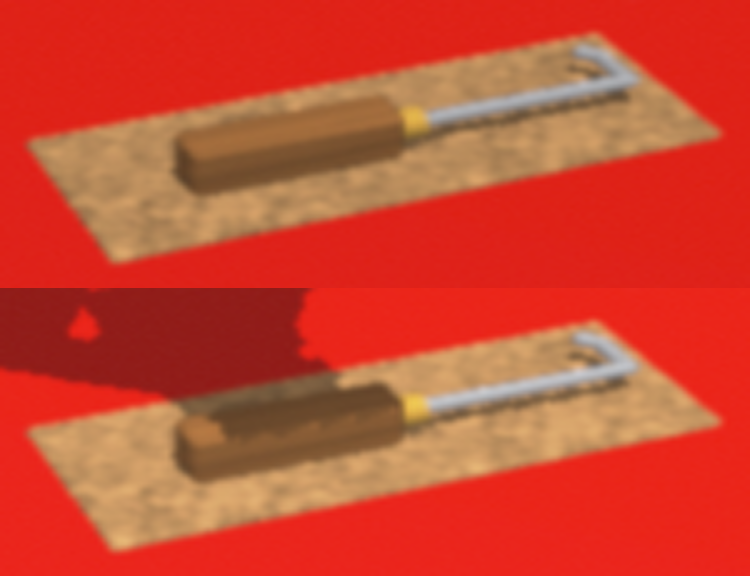

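The tray is drawn out about 80 mm with its ring in the open. The rod lies flat on the cork mat where it started. I handed the job in after 26.9 s.

**What I did:** I picked up the rod, the one farthest to the robot's right. With it I felt the tray's face at 3.7 N and slid the hook behind the ring bar. I drew the tray out against a steady 3–5 N, unhooked without resistance, and set the rod down still gripped before letting go.

**Last checks:**
- **Tray:** by camera, the face stood 16.5–19 mm in front of the ledge, having started about 62–65 mm behind it. That makes about 79–84 mm; the arm's own travel gives 82 mm.
- **Cup, tape roll and glue pot:** comparing pictures from before and after showed no change around any of them.
- **Forces:** the highest reading between rod and tray was 4.7 N, against the limit of 15 N. I read forces only at the end of each 0.5 s move, so brief peaks in between were not seen.

**Where checks disagreed:**
- **Tray face depth:** touch put the face at 62 mm before drawing, the camera at 63–67 mm. I trusted the touch.
- **Rod position after release:** my automatic colour check showed a difference, and I handed in during that same script, before looking into it. Comparing the pictures afterwards shows the arm's shadow across the handle, with the rod and hook in their original place.

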